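Hold the splash-screen strap on its hinge block for pinning

TASK

Pull the steel hinge strap with the orange grip straight up out of its white holder and lower the knuckle at its foot between the two knuckles of the steel hinge leaf on the green block, until all the holes line up so that the hinge pin could be slid straight through. Finish while holding it there: keep your grip on the strap, with its knuckle hanging free between the others and not standing on the block or pressed against the knuckles. Leave the pin in its stand, and do not shift or knock over the glassware, the jars, the bottle or the mug of rods.

Things in the scene. Friction and masses are not known exactly. Their poses are not given: they have to be found in the camera images.
- leaf_grip (a point): Centre of the orange grip of the loose hinge strap, which stands upright in the white holder, knuckle down. The grip is 16 mm thick (along the strap's own x), 24 mm wide (its y) and 64 mm tall: 32 mm below and above this point. 45 mm below this point is the top of the black collar. Axes: z up along the strap, y along the knuckle's hole.
- leaf_hole (a point): Centre of the hole in the strap's knuckle, on the strap's centre line 126 mm below the grip's centre. The knuckle is a steel barrel, 24 mm in outer diameter, 20 mm long along the hole axis (this frame's y), with a 12 mm through hole. A half turn about the strap's length changes nothing: it fits the block either way round.
- holder_mouth (a point): Centre of the mouth of the white upright holder, fixed to the bench, 60 x 56 mm, rim 95 mm above the bench, on a grey foot 100 x 80 mm. Its pocket is 30 mm (x) by 26 mm (y). The strap's hole centre hangs 73 mm below this point, so the strap must rise 90 mm to be clear. x and y as the strap's at the start.
- jamb_hole (a point): Where the centre of the strap's hole has to come: on the hole axis (y) of the fixed hinge leaf, mid-way between its two knuckles, 52 mm above the bench. These are 24 mm in diameter, 14 mm long, with 12 mm holes; the gap between them is 28 mm, open above. The gap's steel floor lies 19 mm below this point, 7 mm below the strap's knuckle when lined up.
- jamb: Green block, 110 x 90 x 30 mm, fixed to the bench, that carries the fixed hinge leaf: a steel plate with two upstanding knuckles. Origin at the centre of its underside on the bench, straight below the middle of the gap; z up, y along the hole axis.
- leaf: The loose steel strap, 171 mm long, about 150 g; origin at its lowest point, 12 mm below the hole centre; z along the strap. Its black collar, 42 x 38 x 8 mm (x, y, z), rests on the holder's rim and carries it; a plug 27 x 23 mm, 8 mm high, under the collar sits in the holder's mouth with 1.5 mm play.
- pin_head (a point): Top of the brass hinge pin, 6 mm in diameter with a 12 mm head, standing in a small wooden stand 60 x 50 x 30 mm; its top is 81 mm above the bench. To be left alone.
- rodcup: Blue mug, 72 mm across and 85 mm tall, with three stirring rods that reach 148 mm above the bench; origin under its centre. Bystander.
- jar_a: Clear jar with green lid, 60 mm across, 85 mm tall; origin under its centre. Bystander.
- jar_b: Clear jar with blue lid, 60 mm across, 85 mm tall; origin under its centre. Bystander.
- flask: Conical glass flask, 72 mm across the foot, 120 mm tall; origin under its centre. Bystander.
- bottle: White plastic bottle, 64 mm across, 150 mm tall; origin under its centre. Bystander.
- beaker: Glass beaker, 70 mm across, 80 mm tall; origin under its centre. Bystander.
Mind the look-alikes: they are no part of the job. Of the things that look like the leaf, the larger one is meant.

How it is judged (in metres and radians):
On the way:
1. the strap is gripped and drawn right out of the holder (height (world z) of leaf_hole above 0.108 m and contact force between the fingers and leaf above 1 N), for 0.2 s.
At the end, for the whole second after the job is handed in: Hole centre within 3.5 mm across and in height of the fixed axis, 4.5 mm along it, axes parallel within 0.12 rad; fingers grip the strap (over 1 N), the block bears on it with under 1 N, it is at rest; pin, mug, jars, flask, bottle, beaker within 30 mm of their places and upright within 0.4 rad (x of leaf_hole in the frame of jamb_hole between -0.0035 and 0.0035 m and y of leaf_hole in the frame of jamb_hole between -0.0045 and 0.0045 m and z of leaf_hole in the frame of jamb_hole between -0.0035 and 0.0035 m and angle between the y axis of leaf_hole and the y axis of jamb_hole, either way round below 0.12 rad and contact force between the fingers and leaf above 1 N and contact force between leaf and jamb below 1 N and linear speed of leaf below 0.02 m/s and not (distance of any of rodcup, jar_a, jar_b, flask, bottle, beaker, pin_head from where it was at the start of the episode above 0.03 m or angle between any of rodcup, jar_a, jar_b, flask, bottle, beaker's own z axis and vertical above 0.4 rad)); the arm keeps its last pose, push and grip.
It fails at once if the pin, mug, a jar, the flask, the bottle or the beaker is shifted by more than 30 mm or knocked over (distance of any of rodcup, jar_a, jar_b, flask, bottle, beaker, pin_head from where it was at the start of the episode above 0.03 m or angle between any of rodcup, jar_a, jar_b, flask, bottle, beaker's own z axis and vertical above 0.4 rad).
It also fails if it takes over 42 s, if anything falls off the work surface, if the arm or the gripper's body presses on something with over 40 N, if the wrist force passes 120 N, or if a joint passes its speed limit or range.

ROBOT

A 6-joint arm with a two-finger parallel gripper is mounted at the origin on the work surface. World frame = base frame: x ahead of the robot, y to its left, z up, the work surface at z = 0. Lengths are in mm, angles in rad, forces in N, time in s.
With the tool pointing down it reaches from about 275 to 1000 mm from the base axis. Payload 8.4 kg.
Tool frame: the origin (TCP) lies at the very end of the fingers, on their centre line; the grasp point (between the pads) lies 19 mm behind it; x points along the fingers, y is the direction in which the jaws open and shut, and the axes are right-handed (so a half turn about x gives the same grasp; the last joint's range is limited). The gripper opens to 85 mm and grips with 20 to 120 N. Pads are 22 mm wide; open, the fingers measure 114 mm over their backs; the gripper's body (76 mm by 85 mm) begins 54 mm behind the grasp point. The pads swing forward as they close: fully open they stand 13 mm farther back than shut.
Start: joints at [-1.119, 0.353, 1.633, -0, 1.155, -0.002], TCP at [273.989, -561.745, 231.281] pointing down, gripper open.
Joint ranges: [-2.63, 2.63], [-0.92, 2.1], [0.06, 2.66], [-1.3, 4.44], [0, 2.69], [-3.02, 3.02]. Speed limits (rad/s): [2.22, 2.22, 2.79, 3.14, 3.14, 3.14].

INTERFACE

Orientations are given as [roll, pitch, yaw] about the fixed x, y, z axes, in that order (R = Rz(yaw) Ry(pitch) Rx(roll)).
In Python, from rig import r, grab_frame, camera_params, sign_off gives the robot as it stands.
- The arm moves only by the tool drive_tool, never from a script. Its argument "rows" is one flat list of numbers, 7 for each row, row after row: the shift along the tool's x, y, z in mm, then the turn, a rotation vector about the tool's x, y, z in degrees, then the opening in per cent of the stroke, from 0 (shut) to 100 (fully open). In form: [x, y, z, rx, ry, rz, fingers, x, y, z, rx, ry, rz, fingers, ...]. A call has 1 to 10 rows; each row is the pose to reach, as a shift and turn from the pose measured when the call began, along the tool's axes at that moment; what a row does not reach only later rows make up. A row lasts 1/8 s, in which the tool goes at most 62.5 mm and 10.7 degrees, less where a joint would pass 70% of its speed; a pose out of reach is approached as far as the arm can. A call with a gripper value outside its range is refused whole. The fingers move at their own pace and stop on an object; "newtons" is the grip in N (left out, the last holds). Time passes only in rows, so rows that repeat a pose let the fingers close. It gives the time, the measured TCP pose, the force and the opening at its end, in the units of the state.
- r.sense(): the state, without advancing time (a new reading comes with each control period).
- grab_frame(name): name is "scene" or "top" or "wrist"; returns the picture (400x640x3 uint8, red, green, blue); there is no depth.
- camera_params(name): a dict with "vertical_fov" (degrees; the focal length in pixels is half the picture's height over the tangent of half this angle, whatever the lens; pixels are square), "cx", "cy" (the principal point, pixels), "pose" (4x4, takes a point from camera to world coordinates); the wrist camera has in their place "tool_from_camera" (4x4, takes a point from camera to tool coordinates, whose origin is the TCP and whose axes are the tool frame's). Camera axes: x right, y down, z forward; pixel columns grow to the right and rows downward; lengths in mm; the calibration is good to about 2 mm. The wrist camera is an equidistant fisheye: a pixel r from the principal point sees the ray r / f radians off the axis. A picture is of the moment at which its call begins: read the wrist's pose just before it. camera_params takes no time and is no camera call.
- sign_off(): hands the job in, once; it reports no verdict.
The state is a dict: "clock": time; "qpos": joint angles; "qvel": joint speeds; "joint_efforts": joint torques, N m; "eef_pos": TCP position; "tcp_rot": TCP orientation; "contact_force": force on the tool from outside, world axes, zero at the start; "wrist_torque": the same for the moment, N m; "opening": opening from 0.0 (shut) to 1.0 (fully open).
Only numpy, scipy, OpenCV 4.12 (cv2) and the standard library are available. Lean on these libraries where they do the work, as an engineer would, in place of code of your own. Each camera call takes 0.05 s, during which the arm holds its last target.

## Working session

There is one attempt and no reset: what is moved stays moved. The work goes in short steps, Python scripts to look and compute and a tool call to move; the robot and the scene stay as the last step left them, time stands still between calls to the robot, and variables do not carry over. Pictures are saved under pics/ and viewed, and the job is handed in when it is done.

Besides the shell and the picture viewer there is one more tool, called after ">>>" by a JSON object that holds its "method" and its "body". drive_tool: Moves the arm, as the interface text tells. Its arguments: {"type":"object","properties":{"rows":{"type":"array","items":{"type":"number"}},"newtons":{"type":"number"}},"required":["rows"]}

```bash
mkdir -p pics; ls
python3 - <<'E'
from rig import r, grab_frame, camera_params
import cv2
print(r.sense())
for n in ("scene","top","wrist"):
    im=grab_frame(n); cv2.imwrite(f"pics/{n}0.png",im[:,:,::-1]); print(n,camera_params(n))
E
```

```text
pics
{'clock': 0.0, 'qpos': array([-1.11938167e+00,  3.53669216e-01,  1.63411602e+00,  1.75858881e-05,
        1.15519988e+00, -2.41477074e-03]), 'qvel': array([ 8.40466906e-04, -4.08592050e-04,  1.20290385e-03, -8.75757619e-05,
        1.11264861e-03,  4.52336465e-04]), 'joint_efforts': array([ 5.32018712e-04, -6.05244398e+01, -3.42060435e+01,  4.51926292e-05,
        9.48228640e-03, -5.91211560e-06]), 'eef_pos': array([ 273.79966517, -561.31597606,  230.55627239]), 'tcp_rot': array([-1.58475774,  1.56940377,  2.01065723]), 'contact_force': array([ 1.10510805, -0.47318054, -0.34089445]), 'wrist_torque': array([-0.00215585, -0.06045346, -0.01876854]), 'opening': 0.9962155519890492}
scene {'vertical_fov': 47.57776287109842, 'cx': 323.42629308894254, 'cy': 193.733932652102, 'pose': array([[-8.77075376e-01,  3.90738180e-01, -2.79396599e-01,
         9.09860887e+02],
       [ 4.80292899e-01,  7.22542530e-01, -4.97243424e-01,
         6.34676883e+02],
       [ 7.58393499e-03, -5.70312166e-01, -8.21393035e-01,
         1.21530494e+03],
       [ 0.00000000e+00,  0.00000000e+00,  0.00000000e
[... 228 characters left out ...]
99592166e-01,  2.68590619e-02, -9.70013562e-03,
        -1.04964277e+01],
       [ 7.14505164e-03, -9.36416389e-02, -9.95580329e-01,
         2.02247775e+03],
       [ 0.00000000e+00,  0.00000000e+00,  0.00000000e+00,
         1.00000000e+00]])}
wrist {'vertical_fov': 65.70646984690485, 'cx': 316.5367196937289, 'cy': 199.60782680251165, 'tool_from_camera': array([[-2.06195170e-04, -2.71537391e-01,  9.62427869e-01,
        -1.42894292e+02],
       [ 9.99999939e-01,  2.14948854e-04,  2.74890012e-04,
         2.13251294e-01],
       [-2.81515684e-04,  9.62427867e-01,  2.71537330e-01,
        -6.92283997e+01],
       [ 0.00000000e+00,  0.00000000e+00,  0.00000000e+00,
         1.00000000e+00]])}
```

View pics/scene0.png

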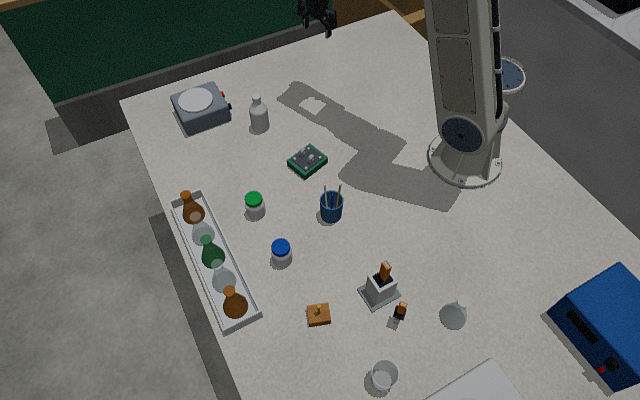

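View pics/top0.png

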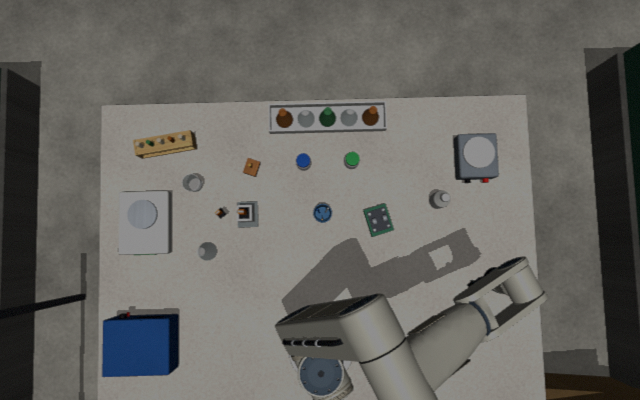

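View pics/wrist0.png

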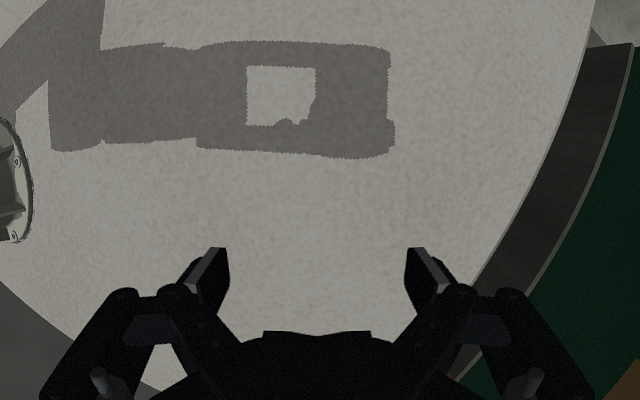

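The scene view shows two orange-gripped things: one in the white holder on a grey foot at (384,275), and a smaller one at (400,312). The green block with steel parts is at (307,160) and the brass pin stand at (318,313). I'll enlarge both to confirm.

```bash
cat > h.py <<'E'
import numpy as np, cv2
from rig import r, grab_frame, camera_params
from scipy.spatial.transform import Rotation as Ro
def tool():
    s=r.sense(); T=np.eye(4); T[:3,:3]=Ro.from_euler('xyz',s['tcp_rot']).as_matrix(); T[:3,3]=s['eef_pos']; return T
def ray(n,u,v,T=None):
    c=camera_params(n); f=200/np.tan(np.radians(c['vertical_fov'])/2)
    x,y=u-c['cx'],v-c['cy']
    if n=='wrist':
        q=np.hypot(x,y); a=q/f; d=np.array([np.sin(a)*x/max(q,1e-9),np.sin(a)*y/max(q,1e-9),np.cos(a)]); P=T@c['tool_from_camera']
    else: d=np.array([x/f,y/f,1]); P=c['pose']
    d=P[:3,:3]@d; return P[:3,3],d/np.linalg.norm(d)
def onz(n,u,v,z,T=None):
    o,d=ray(n,u,v,T); return o+d*(z-o[2])/d[2]
def proj(n,p,T=None):
    c=camera_params(n); f=200/np.tan(np.radians(c['vertical_fov'])/2)
    P=T@c['tool_from_camera'] if n=='wrist' else c['pose']
    q=np.linalg.inv(P)@np.r_[p,1]; 
    if n=='wrist':
        h=np.hypot(q[0],q[1]); a=np.arctan2(h,q[2]); return np.array([c['cx']+f*a*q[0]/h,c['cy']+f*a*q[1]/h])
    return np.array([c['cx']+f*q[0]/q[2],c['cy']+f*q[1]/q[2]])
def tri(rs):
    A=0;b=0
    for o,d in rs:
        M=np.eye(3)-np.outer(d,d);A=A+M;b=b+M@o
    return np.linalg.solve(A,b)
def crop(src,dst,x0,y0,x1,y1,k):
    im=cv2.imread(src)[y0:y1,x0:x1]; cv2.imwrite(dst,cv2.resize(im,None,fx=k,fy=k,interpolation=cv2.INTER_CUBIC))
E
python3 - <<'E'
from h import *
a=cv2.imread('pics/scene0.png');b=cv2.imread('pics/top0.png')
f=lambda i,x,y,w,h,k:cv2.resize(i[y:y+h,x:x+w],None,fx=k,fy=k,interpolation=cv2.INTER_CUBIC)
up=np.hstack([f(a,340,250,80,80,5),f(a,270,130,80,80,5)])
dn=np.hstack([f(b,200,190,80,40,5),f(b,340,195,80,40,5)])
cv2.imwrite('pics/c1.png',np.vstack([up,dn]))
for u,v in((384,275),(400,312)): print(onz('scene',u,v,130)) 
print(onz('scene',307,160,30),onz('top',378,220,30),onz('top',242,212,148),onz('top',323,212,80),onz('top',207,251,50),onz('top',194,182,50),onz('top',440,200,80))
E
```

```text
[525.74538698 277.39457668 130.        ]
[545.12756035 379.43626944 130.        ]
[ 488.99239648 -229.82565591   30.        ] [ 484.33320836 -234.7934526    30.        ] [521.62873909 270.39229245 148.        ] [517.8581422  -23.45621636  80.        ] [383.91591708 419.22729972  50.        ] [648.21848517 467.22737963  50.        ] [ 551.17553198 -466.03263859   80.        ]
```

View pics/c1.png

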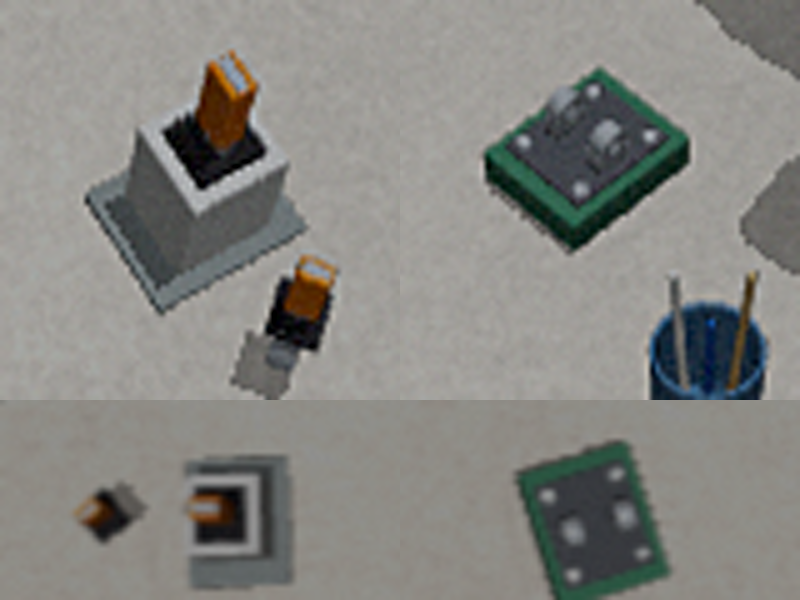

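Of the orange-gripped pair, the one in the white holder at scene (384,275) is larger and stands upright on the 100x80 foot, as described. The small loose one at (400,312) is the decoy. I'll look at the block with the wrist camera on the way.

```bash
cat >> h.py <<'E'
def row(p,ang,T=None):
    """world TCP p (mm), tool x down, tool y horizontal at ang deg -> row"""
    T=tool() if T is None else T
    a=np.radians(ang); x=np.array([0,0,-1.]);y=np.array([np.cos(a),np.sin(a),0]);R=np.c_[x,y,np.cross(x,y)]
    d=T[:3,:3].T@(np.array(p)-T[:3,3]); w=Ro.from_matrix(T[:3,:3].T@R).as_rotvec(degrees=True)
    return np.round(np.r_[d,w],1)
def show():
    s=r.sense();T=tool();print(round(s['clock'],2),s['eef_pos'].round(1),'y',T[:3,1].round(3),'x',T[:3,0].round(3),'q',s['qpos'].round(2),'F',s['contact_force'].round(1),'op',round(s['opening'],3))
E
python3 - <<'E'
from h import *
show(); T=tool(); print(T[:3,2])
c=camera_params('wrist')['tool_from_camera']; print('cam world off',T[:3,:3]@c[:3,3], T[:3,:3]@c[:3,2])
print(proj('wrist',T[:3,3],T))
for a in (26,60,90,108): print(a,row([450,-235,330],a))
E
```

```text
0.15 [ 273.8 -561.4  230.7] y [ 0.438 -0.899 -0.001] x [-0.     0.001 -1.   ] q [-1.12  0.35  1.63 -0.    1.16 -0.  ] F [0.3 0.2 0.4] op 1.003
[-8.98753934e-01 -4.38453380e-01  4.72815072e-06]
cam world off [ 62.3804141   30.02470364 142.89365511] [-0.24438013 -0.11838037 -0.96242633]
[316.02262762 254.16530615]
26 [ -99.  -216.2 -301.4  -90.    -0.     0. ]
60 [-9.900e+01 -2.162e+02 -3.014e+02 -1.240e+02 -1.000e-01  0.000e+00]
90 [-9.900e+01 -2.162e+02 -3.014e+02 -1.540e+02 -1.000e-01  0.000e+00]
108 [-9.900e+01 -2.162e+02 -3.014e+02 -1.720e+02 -1.000e-01  0.000e+00]
```

Run:
```python
from h import *
print(row([480,-225,220],18), row([390,-380,225],-20))
```

```text
[ 1.100e+01 -2.120e+02 -3.328e+02 -8.200e+01 -0.000e+00  1.000e-01] [ 5.900e+00 -1.121e+02 -1.839e+02 -4.400e+01 -0.000e+00  1.000e-01]
```

>>> {"method": "drive_tool", "body": {"rows": [5,-106,-166,-41,0,0,100,11,-212,-333,-82,0,0,100,11,-212,-333,-82,0,0,100,11,-212,-333,-82,0,0,100,11,-212,-333,-82,0,0,100,11,-212,-333,-82,0,0,100,11,-212,-333,-82,0,0,100,11,-212,-333,-82,0,0,100,11,-212,-333,-82,0,0,100,11,-212,-333,-82,0,0,100]}}

```text
clock: 1.4
eef_pos: [480.0, -225.1, 219.9]
tcp_rot: [-2.909, 1.57, 2.115]
contact_force: [0.0, -1.6, 0.9]
opening: 1.004
```

Run:
```python
from h import *
show(); T=tool(); np.save('T1.npy',T)
cv2.imwrite('pics/w1.png',grab_frame('wrist')[:,:,::-1]); show()
```

```text
1.4 [ 480.  -225.1  219.9] y [ 0.952  0.306 -0.   ] x [-0.001  0.001 -1.   ] q [-0.44  0.22  1.85  0.    1.08 -0.75] F [ 0.  -1.6  0.9] op 1.004
1.45 [ 479.9 -225.2  219.9] y [ 0.952  0.306 -0.   ] x [-0.001  0.001 -1.   ] q [-0.44  0.22  1.85  0.    1.08 -0.75] F [-0.1 -0.6  0.2] op 0.997
```

View pics/w1.png

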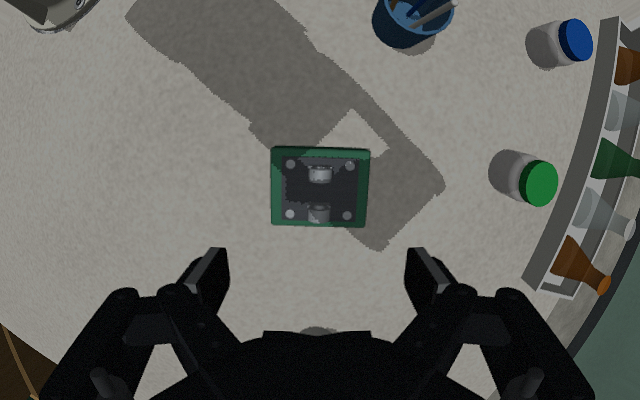

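The wrist view shows the green block at columns 271–369, rows 147–226, with its knuckles near (320,174) and (318,213).

Run:
```python
from h import *
crop('pics/w1.png','pics/c2.png',260,135,380,235,6)
T=np.load('T1.npy'); im=cv2.imread('pics/w1.png'); hsv=cv2.cvtColor(im,cv2.COLOR_BGR2HSV)
m=cv2.inRange(hsv,(60,90,25),(90,255,255)); m[:130]=0;m[235:]=0;m[:,:255]=0;m[:,385:]=0
pts=cv2.findNonZero(m); h=cv2.convexHull(pts)[:,0]
# rectangle of hull points on z=30
W=np.array([onz('wrist',*p,30,T)[:2] for p in h.astype(float)],np.float32)
rc=cv2.minAreaRect(W); print(rc)
for p in ((271,147),(370,150),(367,226),(272,223),(320,174),(318,213)): print(p,onz('wrist',*p,30,T).round(1),onz('wrist',*p,64,T).round(1))
t=cv2.imread('pics/top0.png');hs=cv2.cvtColor(t,cv2.COLOR_BGR2HSV);m=cv2.inRange(hs,(60,90,25),(90,255,255));m[:195]=0;m[245:]=0;m[:,:355]=0;m[:,405:]=0
h=cv2.convexHull(cv2.findNonZero(m))[:,0];W=np.array([onz('top',*p,30)[:2] for p in h.astype(float)],np.float32);print('top',cv2.minAreaRect(W))
```

```text
((486.468017578125, -234.4500274658203), (107.66724395751953, 90.14496612548828), 15.922371864318848)
(271, 147) [ 423.  -207.6   30. ] [ 426.7 -202.7   64. ]
(370, 150) [ 526.3 -177.7   30. ] [ 519.4 -175.8   64. ]
(367, 226) [ 553.4 -261.1   30. ] [ 543.8 -250.8   64. ]
(272, 223) [ 447.9 -291.2   30. ] [ 449.  -277.7   64. ]
(320, 174) [ 482.8 -220.    30. ] [ 480.4 -213.8   64. ]
(318, 213) [ 494.5 -263.3   30. ] [ 490.9 -252.7   64. ]
top ((486.14959716796875, -234.86935424804688), (105.77318572998047, 84.51207733154297), 16.254638671875)
```

View pics/c2.png

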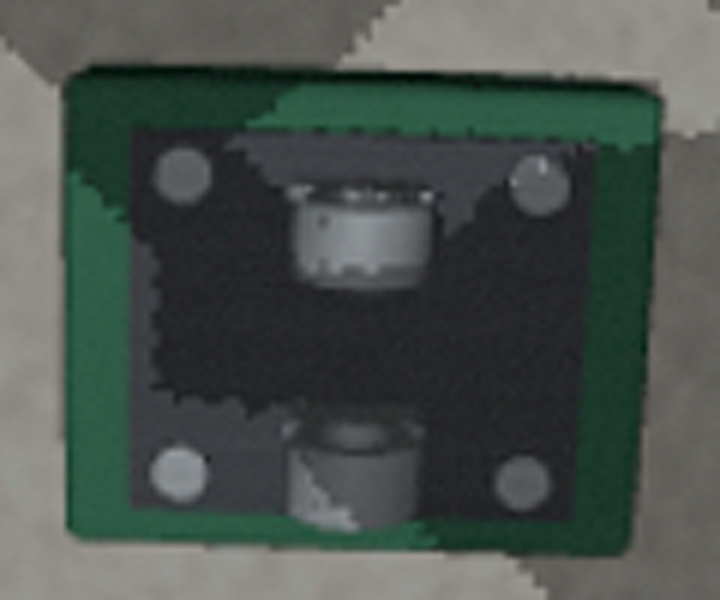

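Run:
```python
from h import *
T=np.load('T1.npy')
g=lambda x,y,z:onz('wrist',260+(x+.5)/6-.5,135+(y+.5)/6-.5,z,T)
B=np.array([g(x,y,37) for x,y in((182,175),(540,184),(523,482),(180,473))]); print(B.round(1),'mean',B.mean(0).round(1))
for i,j in((0,1),(3,2),(0,3),(1,2)):
    d=B[j]-B[i];print(np.linalg.norm(d).round(1),np.degrees(np.arctan2(d[1],d[0])).round(1))
# knuckle axis: mid of left/right silhouettes at mid-height ~58
u=(g(294,240,56)+g(432,240,56))/2; l=(g(288,480,56)+g(422,480,56))/2; print(u,l,np.linalg.norm(g(294,240,56)-g(432,240,56)))
# plate
P=np.array([g(x,y,33) for x,y in((131,128),(596,143),(573,521),(131,505))]);print(P.round(1),P.mean(0))
d=l-u;print(np.degrees(np.arctan2(d[1],d[0])))
```

```text
[[ 448.3 -217.9   37. ]
 [ 509.4 -199.9   37. ]
 [ 524.9 -253.5   37. ]
 [ 463.9 -271.3   37. ]] mean [ 486.6 -235.6   37. ]
63.7 16.4
63.6 16.2
55.6 -73.8
55.8 -73.9
[ 481.22324926 -215.79948494   56.        ] [ 493.03178655 -256.62596868   56.        ] 23.208708640628327
[[ 436.9 -213.1   33. ]
 [ 517.2 -190.1   33. ]
 [ 537.4 -259.1   33. ]
 [ 456.9 -281.6   33. ]] [ 487.10910158 -235.98483019   33.        ]
-73.86816467249552
```

Run:
```python
from h import *
print(row([520,272,260],0))
```

```text
[-3.960e+01  1.904e+02 -4.611e+02  1.780e+01 -1.000e-01  0.000e+00]
```

>>> {"method": "drive_tool", "body": {"rows": [-10,24,-58,4,0,0,100,-20,48,-116,8,0,0,100,-30,72,-174,12,0,0,100,-40,96,-232,17.8,0,0,100,-40,120,-290,17.8,0,0,100,-40,144,-348,17.8,0,0,100,-40,168,-406,17.8,0,0,100,-40,190,-461,17.8,0,0,100,-40,190,-461,17.8,0,0,100,-40,190,-461,17.8,0,0,100]}}

```text
clock: 2.7
eef_pos: [519.4, 271.4, 260.0]
tcp_rot: [-1.77, 1.57, 2.943]
contact_force: [0.7, 0.2, 0.5]
opening: 1.001
```

Run:
```python
from h import *
show(); T=tool(); np.save('T2.npy',T)
cv2.imwrite('pics/w2.png',grab_frame('wrist')[:,:,::-1]); show()
crop('pics/w2.png','pics/c3.png',260,150,380,250,6)
```

```text
2.7 [519.4 271.4 260. ] y [ 1.     0.    -0.001] x [-0.001  0.    -1.   ] q [0.48 0.27 1.69 0.   1.19 0.48] F [0.7 0.2 0.5] op 1.001
2.75 [519.5 270.8 260.1] y [ 1.    -0.001 -0.001] x [-0.001  0.    -1.   ] q [0.48 0.27 1.69 0.   1.19 0.48] F [-0.   0.1 -0.1] op 0.999
```

View pics/w2.png

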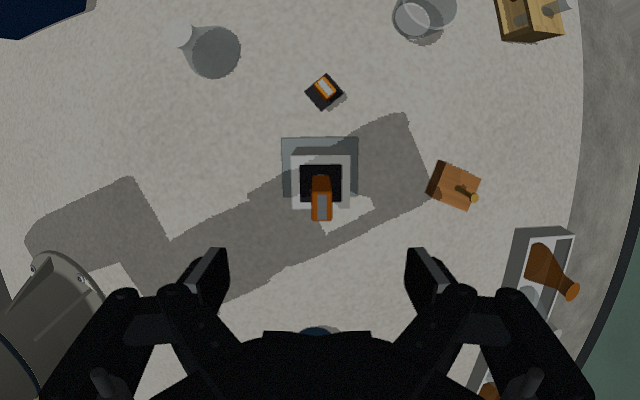

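View pics/c3.png

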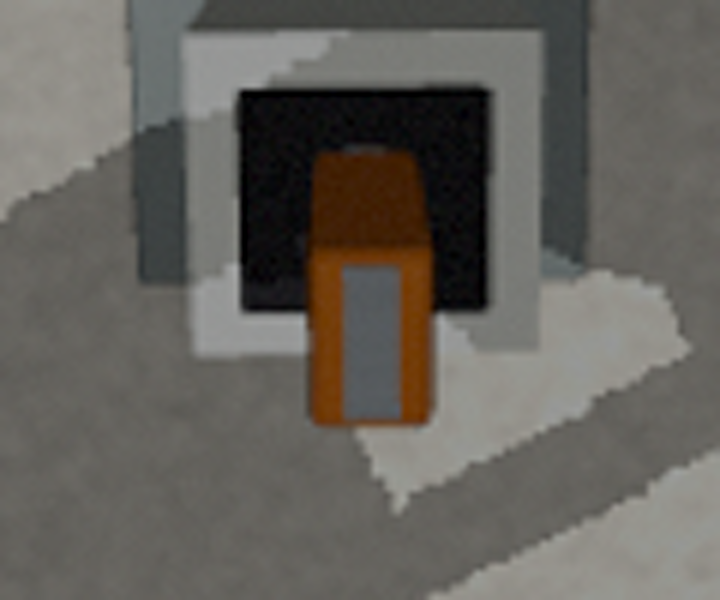

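The decoy is at (324,92). The right strap's grip top is in the crop at (309,250)–(433,426), its collar at (240,89)–(490,310).

Run:
```python
from h import *
T=np.load('T2.npy')
g=lambda x,y,z:onz('wrist',260+(x+.5)/6-.5,150+(y+.5)/6-.5,z,T)
for n,z,q in(('grip',180,((309,250),(433,248),(433,426),(312,426))),('collar',103,((239,89),(491,89),(490,310),(241,310))),('rim',95,((184,30),(544,30),(540,353),(193,356)))):
    B=np.array([g(*p,z) for p in q]); print(n,B[:,:2].round(1).tolist(),'mean',B.mean(0).round(1))
    for i,j in((0,1),(3,2),(0,3),(1,2)):
        d=B[j]-B[i];print(np.linalg.norm(d).round(1),np.degrees(np.arctan2(d[1],d[0])).round(1))
```

```text
grip [[515.8, 283.7], [531.1, 284.0], [531.5, 260.7], [516.1, 260.7]] mean [523.6 272.3 180. ]
15.4 1.0
15.4 0.0
23.1 -89.3
23.4 -89.2
collar [[503.0, 291.4], [544.2, 291.5], [544.7, 253.9], [502.8, 253.8]] mean [523.7 272.6 103. ]
41.2 0.1
41.9 0.0
37.6 -90.2
37.6 -89.1
rim [[493.4, 300.1], [553.6, 300.3], [554.3, 243.8], [493.9, 243.2]] mean [523.8 271.8  95. ]
60.1 0.1
60.4 0.5
57.0 -89.5
56.5 -89.2
```

Sizes agree with the spec. Strap axis is at (523.7, 272.4), yaw about 0.4°.

Run:
```python
from h import *
show();print(row([523.7,272.4,220],0.4),row([523.7,272.4,130],0.4))
```

```text
2.75 [519.5 270.8 260.1] y [ 1.    -0.001 -0.001] x [-0.001  0.    -1.   ] q [0.48 0.27 1.69 0.   1.19 0.48] F [-0.   0.1 -0.1] op 0.999
[40.1  4.2 -1.6 -0.4 -0.   0.1] [ 1.301e+02  4.300e+00 -1.600e+00 -4.000e-01 -0.000e+00  1.000e-01]
```

>>> {"method": "drive_tool", "body": {"rows": [0,4.2,-1.6,-0.4,0,0,100,30,4.2,-1.6,-0.4,0,0,100,60,4.2,-1.6,-0.4,0,0,100,90,4.2,-1.6,-0.4,0,0,100,115,4.3,-1.6,-0.4,0,0,100,130,4.3,-1.6,-0.4,0,0,100,130,4.3,-1.6,-0.4,0,0,100,130,4.3,-1.6,-0.4,0,0,100]}}

```text
clock: 3.75
eef_pos: [524.4, 272.5, 131.1]
tcp_rot: [3.035, 1.57, 1.471]
contact_force: [0.7, 0.6, -0.2]
opening: 0.999
```

Run:
```python
from h import *
show()
```

```text
3.75 [524.4 272.5 131.1] y [1.    0.006 0.   ] x [ 0.     0.001 -1.   ] q [0.48 0.41 1.79 0.   0.93 0.47] F [ 0.7  0.6 -0.2] op 0.999
```

>>> {"method": "drive_tool", "body": {"rows": [0,0,0,0,0,0,50,0,0,0,0,0,0,10,0,0,0,0,0,0,0,0,0,0,0,0,0,0,0,0,0,0,0,0,0,0,0,0,0,0,0,0,0,0,0,0,0,0,0,0,0,0,0,0,0,0], "newtons": 80}}

```text
clock: 4.75
eef_pos: [524.4, 272.5, 131.2]
tcp_rot: [3.113, 1.57, 1.548]
contact_force: [-1.5, -0.0, 3.4]
opening: 0.177
```

Run:
```python
from h import *
show()
```

```text
4.75 [524.4 272.5 131.2] y [1.    0.006 0.   ] x [ 0.     0.001 -1.   ] q [0.48 0.41 1.79 0.   0.93 0.47] F [-1.5 -0.   3.4] op 0.177
```

Opening is about 15 mm, which matches the grip. Lifting straight up.

>>> {"method": "drive_tool", "body": {"rows": [-10,0,0,0,0,0,0,-25,0,0,0,0,0,0,-45,0,0,0,0,0,0,-65,0,0,0,0,0,0,-85,0,0,0,0,0,0,-110,0,0,0,0,0,0,-135,0,0,0,0,0,0,-160,0,0,0,0,0,0,-160,0,0,0,0,0,0,-160,0,0,0,0,0,0]}}

```text
clock: 6.0
eef_pos: [524.0, 272.1, 290.7]
tcp_rot: [-2.617, 1.57, 2.101]
contact_force: [0.4, 0.3, -1.6]
opening: 0.18
```

Run:
```python
from h import *
show(); T=tool(); np.save('T3.npy',T)
cv2.imwrite('pics/w3.png',grab_frame('wrist')[:,:,::-1]); cv2.imwrite('pics/s3.png',grab_frame('scene')[:,:,::-1])
crop('pics/s3.png','pics/s3c.png',300,150,460,350,3)
print(row([500,-150,290],16.2))
```

```text
6.0 [524.  272.1 290.7] y [ 1.     0.006 -0.   ] x [-0.     0.001 -1.   ] q [0.48 0.25 1.64 0.   1.25 0.47] F [ 0.4  0.3 -1.6] op 0.18
[-0.000e+00 -2.630e+01  4.219e+02 -1.590e+01 -0.000e+00  1.000e-01]
```

View pics/w3.png

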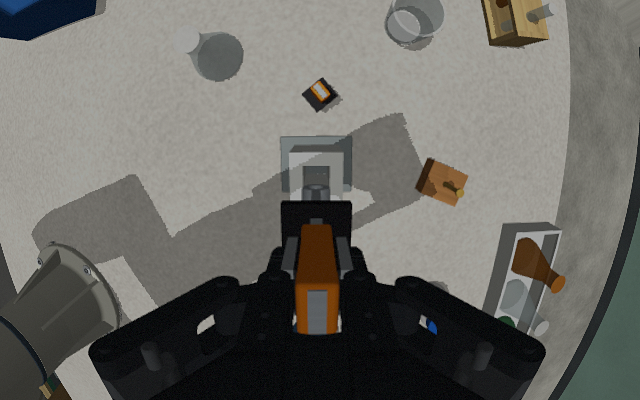

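View pics/s3c.png

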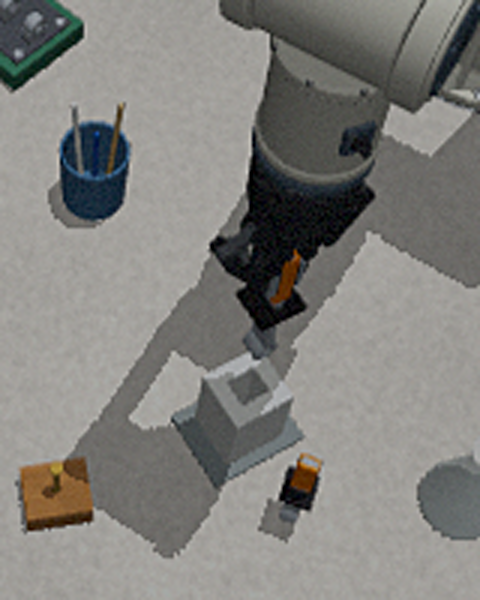

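The strap is out of the holder and held: collar at wrist rows 202–235, knuckle just above it at about (317,190). I'll measure the strap in the tool frame, then carry it over.

Run:
```python
from h import *
crop('pics/w3.png','pics/c4.png',260,170,380,260,6)
I=np.eye(4)
for n,p in (('col far L top',(28.1,-21,-19)),('col far R top',(28.1,21,-19)),('collar far L bot',(36.1,-21,-19)),('grip top c',(-48.9,0,0)),('gtop far L',(-48.9,-8,-12)),('gtop near R',(-48.9,8,12)),('hole',(109.1,0,0)),('knuckle L far',(109.1,-12,-10)),('knuckle R far',(109.1,12,-10))):
    print(n,((proj('wrist',p,I)-[260,170])*6+2.5).round(0))
```

```text
col far L top [119. 195.]
col far R top [555. 195.]
collar far L bot [128. 173.]
grip top c [334. 843.]
gtop far L [197. 678.]
gtop near R [458. 987.]
hole [338. 164.]
knuckle L far [252.  95.]
knuckle R far [424.  95.]
```

View pics/c4.png

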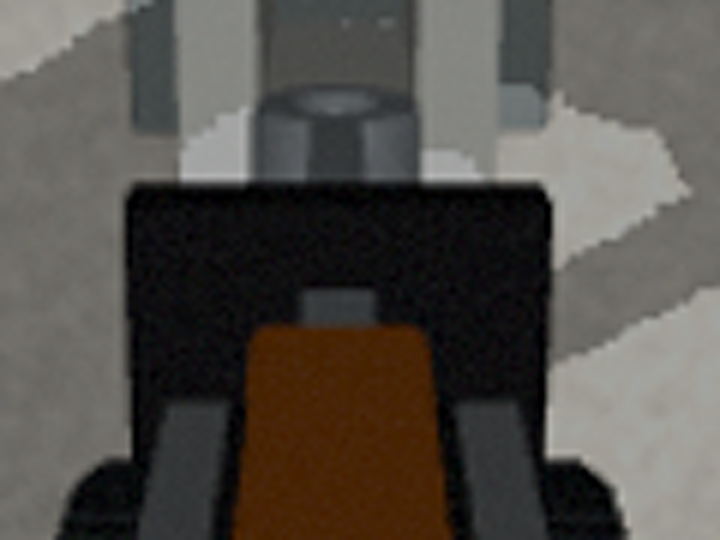

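Run:
```python
from h import *
print(row([486.7,-235.6,290],16.2))
```

```text
[-0.000e+00 -4.010e+01  5.074e+02 -1.590e+01 -0.000e+00  1.000e-01]
```

>>> {"method": "drive_tool", "body": {"rows": [0,-2,25,0,0,0,0,0,-5,65,-2,0,0,0,0,-9,115,-4,0,0,0,0,-13,165,-6,0,0,0,0,-17,215,-8,0,0,0,0,-21,265,-10,0,0,0,0,-25,315,-12,0,0,0,0,-29,365,-14,0,0,0,0,-33,415,-15,0,0,0,0,-36,455,-15.9,0,0,0]}}

```text
clock: 7.35
eef_pos: [488.8, -185.7, 289.4]
tcp_rot: [-1.891, 1.568, 3.104]
contact_force: [0.9, -0.5, -1.4]
opening: 0.177
```

Run:
```python
from h import *
show();print(row([486.7,-235.6,290],16.2),row([486.7,-235.6,235],16.2))
```

```text
7.35 [ 488.8 -185.7  289.4] y [ 0.96   0.279 -0.003] x [-0.003  0.    -1.   ] q [-0.37  0.14  1.78 -0.    1.22 -0.65] F [ 0.9 -0.5 -1.4] op 0.177
[ -0.6 -16.   47.4   0.   -0.1   0.2] [ 54.4 -15.8  47.4   0.   -0.1   0.2]
```

>>> {"method": "drive_tool", "body": {"rows": [0,-8,25,0,0,0,0,0,-16,47.4,0,0,0,0,20,-16,47.4,0,0,0,0,45,-15.8,47.4,0,0,0,0,54.4,-15.8,47.4,0,0,0,0,54.4,-15.8,47.4,0,0,0,0,54.4,-15.8,47.4,0,0,0,0]}}

```text
clock: 8.22
eef_pos: [487.0, -235.9, 235.8]
tcp_rot: [-1.638, 1.569, -2.926]
contact_force: [0.4, 0.6, -0.4]
opening: 0.177
```

Run:
```python
from h import *
show(); T=tool(); np.save('T4.npy',T)
cv2.imwrite('pics/w4.png',grab_frame('wrist')[:,:,::-1]); cv2.imwrite('pics/s4.png',grab_frame('scene')[:,:,::-1])
crop('pics/w4.png','pics/c5.png',240,120,400,240,5)
crop('pics/s4.png','pics/s4c.png',250,90,370,210,5)
```

```text
8.22 [ 487.  -235.9  235.8] y [ 0.96   0.279 -0.002] x [-0.002 -0.    -1.   ] q [-0.45  0.22  1.81 -0.    1.12 -0.74] F [ 0.4  0.6 -0.4] op 0.177
```

View pics/c5.png

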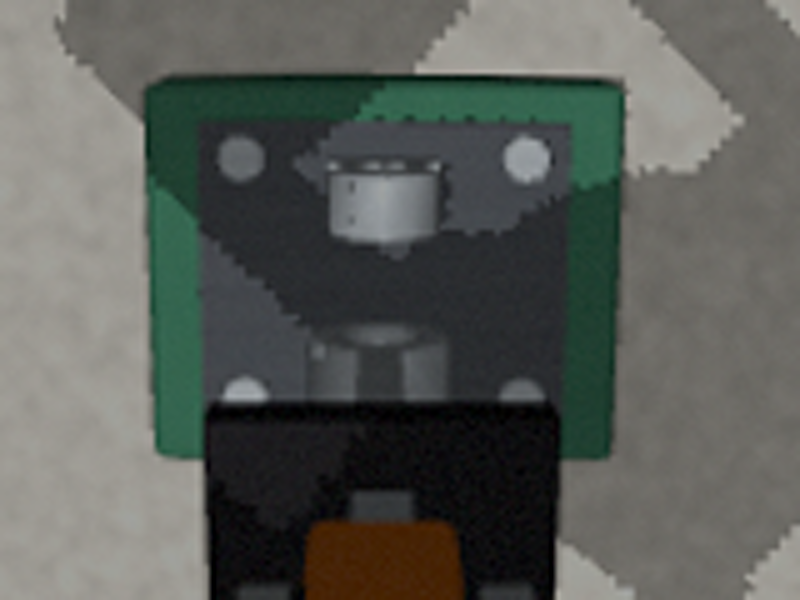

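View pics/s4c.png

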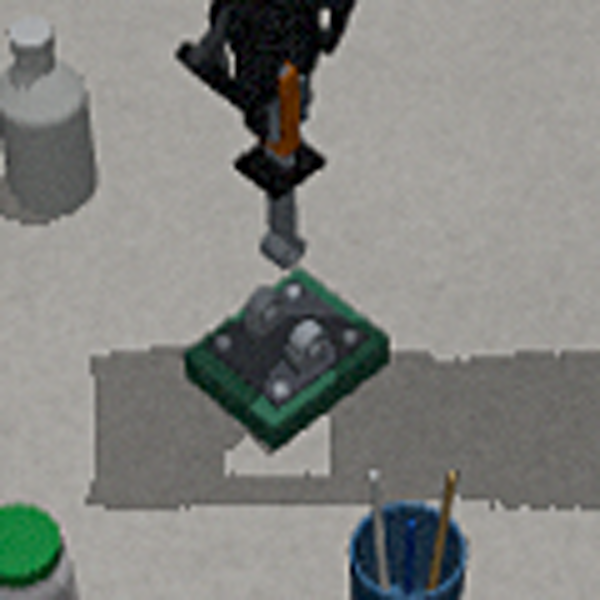

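Run:
```python
from h import *
T=np.load('T4.npy'); I=np.eye(4)
def onx(u,v,x):
    o,d=ray('wrist',240+(u+.5)/5-.5,120+(v+.5)/5-.5,I); return o+d*(x-o[0])/d[0]
# strap knuckle: seam edges (widest) near hole-centre height x~109 (upper 105)
for x in(105,109): print('strap',onx(307,355,x).round(1),onx(450,355,x).round(1))
print('strap hole far face',onx(381,334,109))
zj=T[2,3]-56
a,b=onx(329,205,zj),onx(440,205,zj); print('jamb kn',a.round(1),b.round(1),(a+b)/2)
zb=T[2,3]-37
B=np.array([onx(240,158,zb),onx(527,158,zb)]);print('bolts',B.round(1),B.mean(0))
print('bolts mean world',[(T@np.r_[p,1])[:3].round(1) for p in B], 'angle', np.degrees(np.arctan2(*(T[:3,:3]@(B[1]-B[0]))[[1,0]])))
# block corners at top z=30
zc=T[2,3]-30
for p in((147,85),(625,82),(610,458),(158,458)): print(onx(*p,zc).round(1))
print('tool from jamb est', T[:3,:3].T@(np.array([486.7,-235.6,52])-T[:3,3]))
```

```text
strap [105.  -12.4  -6.4] [105.   11.3  -6.4]
strap [109.  -12.6  -5.4] [109.   11.4  -5.4]
strap hole far face [109.          -0.14734883  -9.01619153]
jamb kn [179.8 -11.2 -20.2] [179.8  12.1 -20.2] [179.79297056   0.44251569 -20.16097694]
bolts [[198.8 -31.6 -28. ]
 [198.8  32.1 -28. ]] [198.79297056   0.21964974 -27.99867143]
bolts mean world [array([ 448.4, -217.9,   37.1]), array([ 509.6, -200.2,   36.9])] angle 16.21371865581545
[205.8 -53.2 -44.1]
[205.8  54.8 -44.9]
[205.8  54.2  44.1]
[205.8 -53.5  44.2]
tool from jamb est [183.79298665   0.19893344  -0.34389093]
```

The strap hole sits at tool (y −0.6, z +1.0), the jamb axis at (y +0.3, z 0). I'll correct by (+0.9, −1.0) while descending part-way.

>>> {"method": "drive_tool", "body": {"rows": [10,0.9,-1,0,0,0,0,25,0.9,-1,0,0,0,0,40,0.9,-1,0,0,0,0,46,0.9,-1,0,0,0,0,46,0.9,-1,0,0,0,0,46,0.9,-1,0,0,0,0]}}

```text
clock: 9.07
eef_pos: [487.9, -234.8, 190.2]
tcp_rot: [-1.222, 1.569, -2.509]
contact_force: [-0.1, 0.1, -1.4]
opening: 0.173
```

Run:
```python
from h import *
show(); T=tool(); np.save('T5.npy',T)
cv2.imwrite('pics/w5.png',grab_frame('wrist')[:,:,::-1]); cv2.imwrite('pics/s5.png',grab_frame('scene')[:,:,::-1])
crop('pics/w5.png','pics/c6.png',240,120,400,240,5)
crop('pics/s5.png','pics/s5c.png',260,100,350,190,6)
```

```text
9.07 [ 487.9 -234.8  190.2] y [ 0.96   0.279 -0.001] x [-0.001 -0.001 -1.   ] q [-0.45  0.27  1.85 -0.    1.02 -0.73] F [-0.1  0.1 -1.4] op 0.173
```

View pics/c6.png

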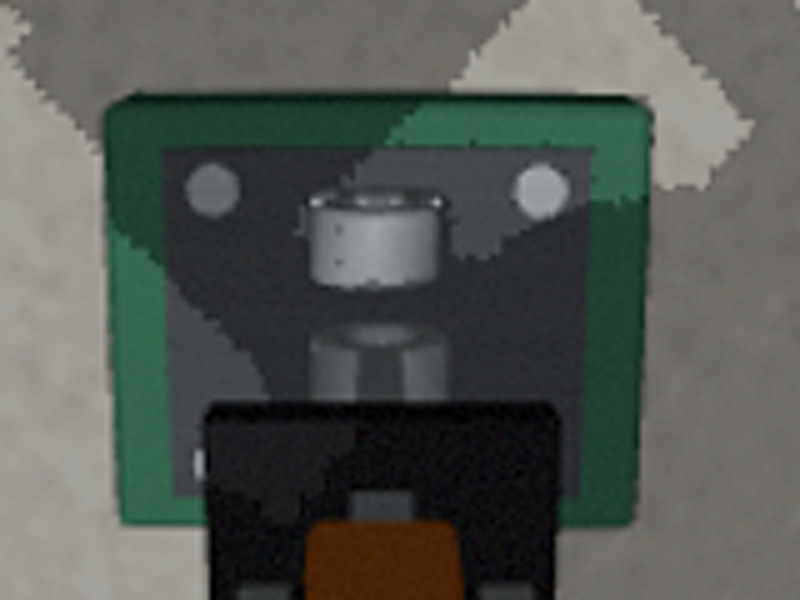

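View pics/s5c.png

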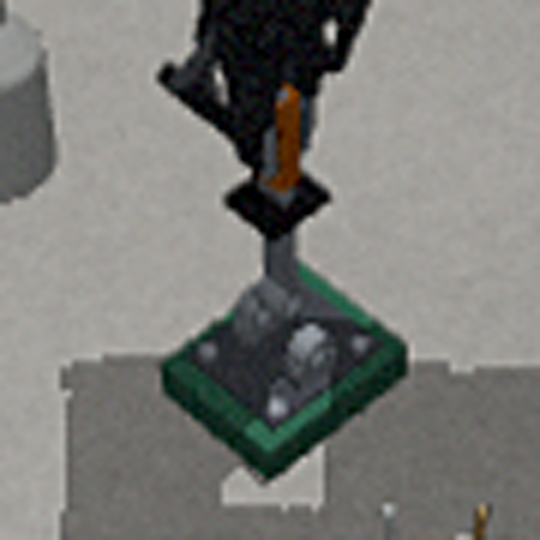

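```bash
cat > m.py <<'E'
from h import *
def onx(u,v,x):
    o,d=ray('wrist',240+(u+.5)/5-.5,120+(v+.5)/5-.5,np.eye(4)); return o+d*(x-o[0])/d[0]
E
python3 - <<'E'
from m import *
T=np.load('T5.npy'); h=T[2,3]
print('strap',(onx(310,350,107)+onx(451,350,107))/2,onx(381,335,109.1))
for z in (52,58): print('jk',(onx(310,245,h-z)+onx(440,245,h-z))/2, onx(310,245,h-z)-onx(440,245,h-z))
print('bolts',(onx(212,190,h-37)+onx(541,191,h-37))/2)
for p in((105,108),(652,108),(636,522),(122,524)): print(onx(*p,h-30).round(1))
print((T[:3,:3].T@(np.array([486.7,-235.6,52])-T[:3,3])).round(2))
E
```

```text
strap [107.          -0.228071    -6.76225013] [109.1         -0.14737425  -8.82055887]
jk [138.19781053  -1.31283339 -18.96520893] [ 0.00000000e+00 -2.39393516e+01 -4.37884475e-03]
jk [132.19781053  -1.27637889 -20.02714152] [ 0.00000000e+00 -2.34283586e+01 -4.28537694e-03]
bolts [153.19781053  -1.11678197 -27.1316597 ]
[160.2 -54.7 -43. ]
[160.2  53.2 -42.9]
[160.2  53.4  43.6]
[160.2 -54.8  44.1]
[138.2   -1.24   0.4 ]
```

>>> {"method": "drive_tool", "body": {"rows": [0,-0.8,-0.5,0,0,0,0,8,-0.8,-0.5,0,0,0,0,16,-0.8,-0.5,0,0,0,0,24,-0.8,-0.5,0,0,0,0,29,-0.8,-0.5,0,0,0,0,29,-0.8,-0.5,0,0,0,0,29,-0.8,-0.5,0,0,0,0,29,-0.8,-0.5,0,0,0,0]}}

```text
clock: 10.18
eef_pos: [487.3, -234.7, 161.7]
tcp_rot: [-0.45, 1.57, -1.738]
contact_force: [0.7, -0.2, -1.9]
opening: 0.173
```

Run:
```python
from h import *
show(); T=tool(); np.save('T6.npy',T)
cv2.imwrite('pics/w6.png',grab_frame('wrist')[:,:,::-1]); cv2.imwrite('pics/s6.png',grab_frame('scene')[:,:,::-1])
crop('pics/w6.png','pics/c7.png',240,120,400,240,5)
crop('pics/s6.png','pics/s6c.png',270,110,340,180,8)
```

```text
10.18 [ 487.3 -234.7  161.7] y [ 0.96   0.279 -0.001] x [-0.    -0.001 -1.   ] q [-0.45  0.3   1.88 -0.    0.96 -0.73] F [ 0.7 -0.2 -1.9] op 0.173
```

View pics/c7.png

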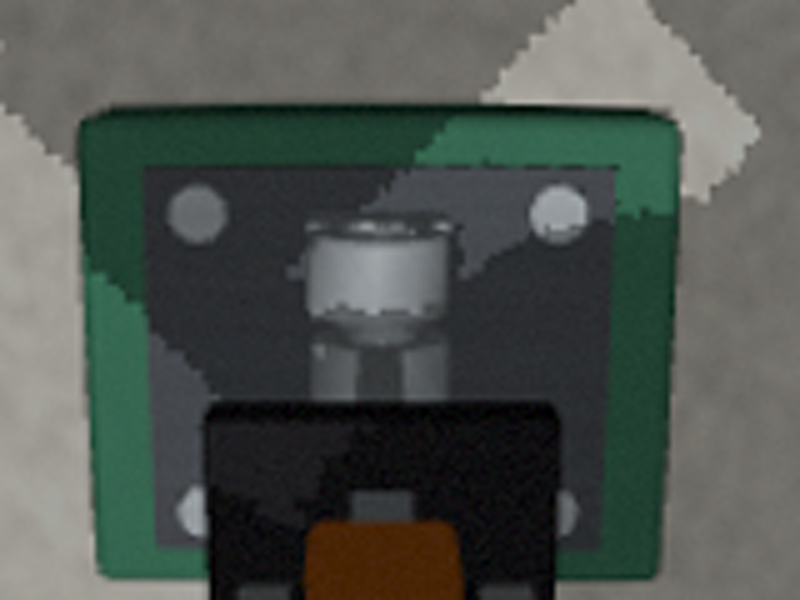

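View pics/s6c.png

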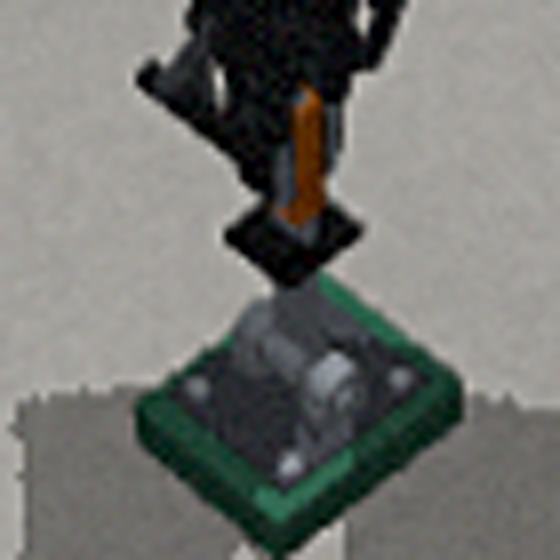

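Run:
```python
from m import *
T=np.load('T6.npy'); h=T[2,3]
print('strap',(onx(311,365,107)+onx(449,365,107))/2)
for z in (52,58): print('jk',(onx(305,275,h-z)+onx(450,275,h-z))/2)
print('bolts',(onx(198,213,h-37)+onx(559,213,h-37))/2)
for p in((80,122),(682,122),(662,577),(100,577)): print(onx(*p,h-30).round(1))
print((T[:3,:3].T@(np.array([486.7,-235.6,52])-T[:3,3])).round(2))
# strap frame in world if at target
R=T[:3,:3]; c=T[:3,3]+R@[0,-.3,1]
f=lambda p:((proj('scene',p)-[270,110])*8+3.5).round(0)
for dz in (-3,0,3):
  print(dz,[f(np.r_[c[:2],z+dz]+R@[0,a,b]) for a,b,z in((-21,-19,133),(21,-19,133),(21,19,133),(-21,19,133),(-21,-19,125),(21,-19,125),(-21,19,125),(21,19,125))],'griptop',f(np.r_[c[:2],210+dz]))
J=np.array([486.7,-235.6]);a=np.radians(16.2);X=np.array([np.cos(a),np.sin(a)]);Y=np.array([-X[1],X[0]])
print('block',[f(np.r_[J+s*55*X+t*45*Y,z]) for s,t,z in((1,1,30),(1,-1,30),(-1,-1,30),(-1,1,30))])
print('bolts',[f(np.r_[J+s*32*X+t*28*Y,37]) for s,t in((1,1),(1,-1),(-1,-1),(-1,1))])
```

```text
strap [107.          -0.31243847  -4.18458694]
jk [109.68124375  -0.72939402 -18.94780853]
jk [103.68124375  -0.70268106 -20.13004865]
bolts [124.68124375  -0.62525067 -27.17420597]
[131.7 -54.2 -43. ]
[131.7  53.8 -43. ]
[131.7  54.1  44.4]
[131.7 -54.6  44.5]
[109.68  -0.74   0.6 ]
-3 [array([362., 231.]), array([286., 287.]), array([220., 235.]), array([296., 180.]), array([362., 244.]), array([286., 300.]), array([297., 193.]), array([220., 248.])] griptop [286.  97.]
0 [array([362., 226.]), array([285., 282.]), array([219., 230.]), array([296., 175.]), array([362., 239.]), array([286., 295.]), array([296., 188.]), array([220., 243.])] griptop [286.  91.]
3 [array([362., 220.]), array([285., 277.]), array([219., 225.]), array([296., 170.]), array([362., 234.]), array([286., 290.]), array([296., 183.]), array([220., 238.])] griptop [286.  86.]
block [array([277., 526.]), array([129., 404.]), array([318., 265.]), array([466., 380.])]
bolts [array([288., 461.]), array([196., 386.]), array([307., 304.]), array([399., 377.])]
```

Strap and jamb agree within 0.4 mm across and about 0.5 mm along the axis. Height by arm reading: 22 + (161.7 − 131.15) = 52.5 mm. I'll check this independently by triangulating the collar corners between the scene and wrist views.

Run:
```python
from h import *
crop('pics/s6.png','pics/s6d.png',290,125,325,170,16)
crop('pics/scene0.png','pics/s0d.png',365,255,400,300,12)
```

```text
(no output)
```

View pics/s6d.png

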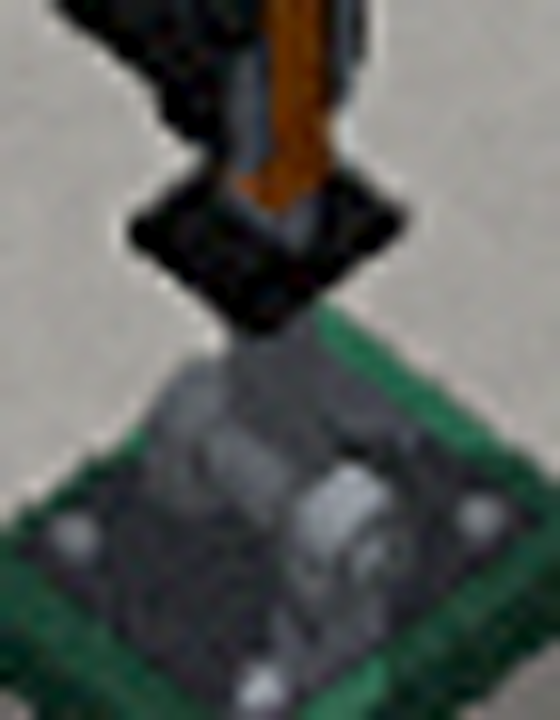

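View pics/s0d.png

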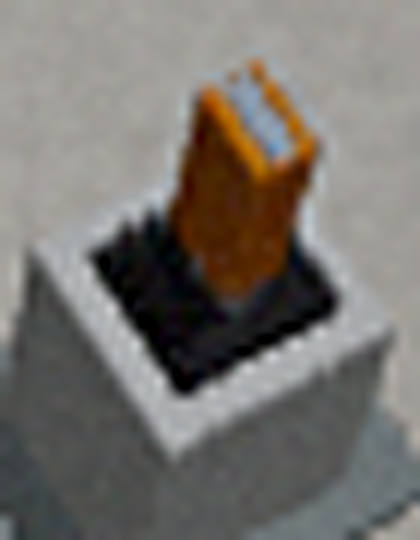

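Run:
```python
from h import *
def go(c,ang,zg,x0,y0,k,obs):
    a=np.radians(ang);X=np.array([np.cos(a),np.sin(a),0]);Y=np.array([-X[1],X[0],0]);G=np.r_[c,zg]
    for n,(o,dx,dy,dz) in obs.items():
        p=G+dx*X+dy*Y+[0,0,dz]; q=np.array([x0,y0])+(np.array(o)+.5)/k-.5
        e=q-proj('scene',p); s=proj('scene',p+[0,0,1])-proj('scene',p)
        print(n,'resid px',e.round(2),'px/mm z',s.round(2))
print('start');go([523.7,272.4],0.4,148,365,255,12,{'gripbot':((235,300),8,12,-32),'colL':((92,258),21,-19,-45),'colR':((343,295),-21,19,-45),'colB':((185,396),21,19,-45),'gtopR':((322,150),-8,12,32),'gtopL':((200,95),8,-12,32)})
T=np.load('T6.npy');c=(T[:3,3]+T[:3,:3]@[0,-.3,1])[:2]
print('now');go(c,16.2,178.5,290,125,16,{'gripbot':((272,212),8,12,-32),'colL bot':((130,238),21,-19,-53),'colL top':((130,225),21,-19,-45),'colR bot':((408,220),-21,19,-53),'colR top':((408,205),-21,19,-45),'colB bot':((262,337),21,19,-53)})
print('jamb');go([486.7,-235.6],16.2,0,290,125,16,{'b1':((265,688),32,28,37),'b2':((75,535),32,-28,37),'b3':((482,517),-32,28,37)})
```

```text
start
gripbot resid px [ 1.17 -0.92] px/mm z [ 0.04 -0.16]
colL resid px [0.34 0.86] px/mm z [ 0.04 -0.16]
colR resid px [ 0.09 -0.59] px/mm z [ 0.05 -0.16]
colB resid px [0.26 0.61] px/mm z [ 0.04 -0.15]
gtopR resid px [0.11 0.03] px/mm z [ 0.05 -0.18]
gtopL resid px [0.57 0.27] px/mm z [ 0.04 -0.18]
now
gripbot resid px [-0.07 -0.76] px/mm z [-0.01 -0.21]
colL bot resid px [ 0.58 -0.48] px/mm z [-0.01 -0.21]
colL top resid px [0.69 0.39] px/mm z [-0.01 -0.21]
colR bot resid px [ 0.19 -1.05] px/mm z [-0.   -0.21]
colR top resid px [ 0.21 -0.3 ] px/mm z [-0.   -0.21]
colB bot resid px [ 0.6  -0.78] px/mm z [-0.01 -0.21]
jamb
b1 resid px [0.48 0.3 ] px/mm z [-0.01 -0.19]
b2 resid px [0.17 0.15] px/mm z [-0.01 -0.19]
b3 resid px [0.21 0.18] px/mm z [ 0.   -0.19]
```

Scene residuals are too coarse for height (noise about 3 mm). The grip's top face is close to the wrist camera, so height is much better resolved there.

Run:
```python
from h import *
im=cv2.imread('pics/w6.png'); im=cv2.convertScaleAbs(im,alpha=1.8); cv2.imwrite('pics/w6b.png',im)
crop('pics/w6b.png','pics/c8.png',270,270,370,350,8)
I=np.eye(4)
for gx in (-14.9,-16.9,-18.9):
  for dz in(0,1):
    print(gx,dz,[((proj('wrist',(gx-32,a,b+dz),I)-[270,270])*8+3.5).round(0).tolist() for a,b in((-8.3,-12),(7.7,-12),(7.7,12),(-8.3,12))])
```

```text
-14.9 0 [[180.0, 79.0], [539.0, 79.0], [523.0, 489.0], [198.0, 489.0]]
-14.9 1 [[181.0, 98.0], [538.0, 98.0], [523.0, 504.0], [199.0, 504.0]]
-16.9 0 [[177.0, 102.0], [542.0, 102.0], [525.0, 515.0], [196.0, 514.0]]
-16.9 1 [[178.0, 121.0], [541.0, 122.0], [525.0, 530.0], [196.0, 529.0]]
-18.9 0 [[173.0, 125.0], [544.0, 126.0], [528.0, 541.0], [193.0, 541.0]]
-18.9 1 [[174.0, 145.0], [544.0, 145.0], [527.0, 556.0], [194.0, 556.0]]
```

View pics/c8.png

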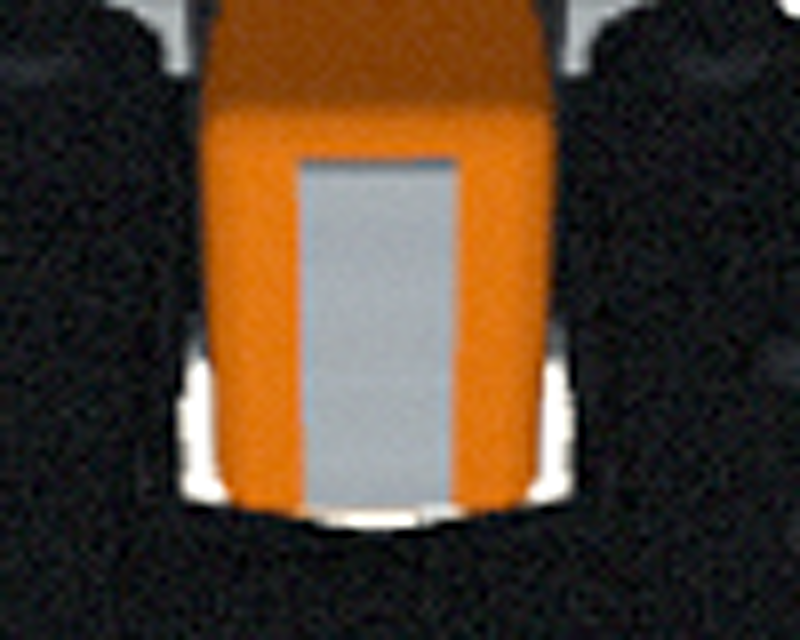

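The grip-top check puts the hole at 51.2–52.5 mm against a target of 52. The wrist reads about −1.9 N, close to the strap's weight alone (1.5 N), so it hangs free. Handing in.

Run:
```python
from h import *
from rig import sign_off
show(); print(sign_off())
```

```text
10.28 [ 487.2 -234.7  161.6] y [ 0.96   0.279 -0.001] x [-0.    -0.001 -1.   ] q [-0.45  0.3   1.88 -0.    0.96 -0.73] F [-0.1 -0.3 -1.1] op 0.18
the job is handed in; nothing more can be done
None
```

I pulled the larger strap straight up out of the white holder with an 80 N grip. I carried it over to the green block, turned it 16° to match the hole axis and lowered its knuckle into the gap. I handed in at 10.3 s, still holding it there.

**Last checks:**
- **Across the axis:** the strap's hole is within about 0.5 mm of the fixed axis.
- **Along the axis:** it is within about 1 mm of mid-gap.
- **Height:** 52.5 mm by arm travel and 51.2–52.5 mm from the wrist view of the grip top, against a target of 52 mm.
- **Angle:** the strap was turned to the block's measured 16.2°.
- **Hanging free:** the wrist force was about −1 to −2 N, which is roughly the strap's own weight, so there was no sign of contact with the block.
- **Bystanders:** I kept clear of the pin, glassware, jars, bottle and mug. I did not measure their positions again at the end.

**Disagreement:** the collar corners in the scene camera suggested the strap might sit 2–3 mm high. That view is only good to about 3 mm, so I relied on the wrist view and the arm reading.

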